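Fit the strap cutter's feed roller into its drive gearbox

ROBOT

A 6-joint arm with a two-finger parallel gripper is mounted at the origin on the work surface. World frame = base frame: x ahead of the robot, y to its left, z up, the work surface at z = 0. Lengths are in mm, angles in rad, forces in N, time in s.
With the tool pointing down it reaches from about 275 to 825 mm from the base axis. Payload 5.2 kg.
Tool frame: the origin (TCP) lies between the finger pads, 19 mm behind the fingertips; this is the grasp point; z points along the fingers, y is the line along which they close (so a half turn about z gives the same grasp; the last joint's range is limited). The gripper opens to 93 mm and grips with 3 to 60 N. Pads are 15 mm wide; open, the fingers measure 128 mm over their backs; the gripper's body (75 mm by 188 mm) begins 65 mm behind the grasp point.
Start: joints at [0.935, 0.259, 1.535, -0, 1.348, -0.203], TCP at [230.658, 499.302, 237.453] pointing down, gripper open.
Joint ranges: [-3.14, 3.14], [-0.91, 2.08], [0.19, 2.58], [-1.22, 4.36], [0.22, 2.71], [-3.12, 3.12]. Speed limits (rad/s): [2.57, 2.57, 3.14, 3.14, 3.14, 3.14].

INTERFACE

Orientations are given as [roll, pitch, yaw] about the fixed x, y, z axes, in that order (R = Rz(yaw) Ry(pitch) Rx(roll)).
In Python, from bench import robot gives the robot as it stands. The module is installed in compiled form; this text tells all that it offers. Calls block until the motion is done:
- robot.move_ptp(position, orientation): joint-space move of the TCP to a pose.
- robot.move_linear(position, ori=None, speed=150, f_stop=None): straight line of the TCP; ori=None keeps the orientation; speed is the mean speed in mm/s. With f_stop (N) it stops when the force on the tool has changed by that much, and returns True; else False.
- robot.move_j(angles): joint-space move.
- robot.move_gripper(opening): opening from 0.0 (shut) to 1.0 (fully open); the grip force is fixed at half the most; returns when the fingers have stopped.
- robot.sleep(seconds).
- robot.inverse_kinematics(position, orientation): joint angles nearest the present ones, or None.
- robot.get_image(name): name is "side" or "top" or "wrist"; returns a dict with "img" (420x560x3 uint8, blue, green, red), "fovy" (degrees; the focal length in pixels is half the picture's height over the tangent of half this angle, whatever the lens; pixels are square), "cx", "cy" (the principal point, pixels), "k1" (the pictures are not rectified: a ray, as slopes to the right and down, at radius r is drawn at 1 + k1 r^2 times it, then the intrinsics apply), "eye" and "orientation" of the camera in the world. Camera axes: x right, y down, z forward; pixel columns grow to the right and rows downward; lengths in mm; the calibration is good to about 2 mm. A picture is of the moment at which its call begins. There is no depth.
A pose or a line that the arm cannot do raises robot.MotionError and nothing moves.
- robot.hand_in(): hands the job in; it is judged then, once.
Readings, each from a call of its own:
- robot.current_t(): time.
- robot.current_qpos(): joint angles.
- robot.current_joint_vel(): joint speeds.
- robot.current_joint_efforts(): joint torques, N m.
- robot.current_tcp_pos(): TCP position.
- robot.current_eef_rot(): TCP orientation.
- robot.current_contact_force(): force on the tool from outside, world axes, zero at the start.
- robot.current_ft_torque(): the same for the moment, N m.
- robot.current_gripper_width(): opening from 0.0 (shut) to 1.0 (fully open).
- robot.current_finger_force(): force on a finger pad.
Only numpy, scipy, OpenCV 4.12 (cv2) and the standard library are available. Lean on these libraries where they do the work, as an engineer would, in place of code of your own. Each camera call takes 0.05 s, during which the arm holds its last target. There are 200 camera calls.

TASK

Lower the small worm gearbox, hollow hub upwards, flat and square into the steel assembly nest, with its round input flange sticking out of the nest's open end, and let go of it. Then take the feed roller out of the wooden rack and push its keyed stub down into the gearbox's hollow hub, turning the roller until the key slips into the keyway, and push on until the roller's shoulder sits on the hub. Finish while still gripping the roller and pressing it firmly home, with about 15 N on top of its own weight, so that the grub screw can be tightened; drop neither part, and leave the bottle, hammer and tin alone.

Things in the scene. Friction and masses are not known exactly. Their poses are not given: they have to be found in the camera images.
- gearbox: Small aluminium worm gearbox, 0.6 to 0.85 kg, hollow hub upwards. Housing 72 (x) x 60 (y) x 45 mm high, sides flat and upright; origin at the centre of its underside, z up. A round input flange (36 mm wide, axis along x at y = 12, z = 22.5 mm) stands out at the +x end to x = 50 mm. The hub's axis is at x = 0, y = -6 mm; its top is 48 mm above the underside.
- gearbox_grip (a point): Where to grip the gearbox: on the housing's centre line, 34 mm above the underside; fingers close along its y (60 mm wide). With the TCP here, the fingertips (19 mm lower) stay 4 mm above the nest's rails when the gearbox is seated.
- hub_mouth (a point): Centre of the upper face of the gearbox's steel hub (32 mm outside, bore 19.5 mm, 47 mm deep). z up the bore; x points along the one keyway: 7.5 mm wide, out to 13 mm from the axis, full depth. The worm locks the hub: it does not turn in the housing below 2 N m. The keyway's direction on the gearbox differs each time (up to 1 rad from the gearbox's x).
- nest: Assembly nest bolted to the bench: grey plate 150 x 104 x 8 mm, steel rails round a pocket 75 (x) x 63 (y) mm (1.5 mm play on each side of the gearbox). Origin on the bench below the pocket's centre, z up. At the +x end only a short rail (y = -31.5 to -9.5 mm) stands, so that the flange can stick out there: seated, gearbox x and nest x agree.
- nest_floor (a point): Centre of the pocket's floor, 8 mm above the bench; the seated gearbox's origin lies here. Axes as the nest's. The rails stand 11 mm above this floor and are 10 mm thick; their upper 6 mm lean 4 mm outward as a lead-in.
- roller: Feed roller, 114 mm long, 0.27 to 0.4 kg, upright in the rack, stub down. Origin at the lower end, z up its axis. From below: pilot 15 mm thick to z = 14.5, seat 18 mm thick from z = 17 to 46, steel shoulder 28 mm wide to z = 50, black rubber 36 mm wide z = 52 to 98, bare end 16 mm thick to z = 114 with a flat on the +x side, over the key.
- roller_shoulder (a point): Centre of the underside of the roller's shoulder (roller z = 46 mm); axes as the roller's. Home, it meets the hub mouth with both x axes agreeing. The key, on +x, is 6 mm wide, 3 mm proud of the seat, from 23 to 3 mm below this point: with the key lying on the hub's face, the shoulder stands 23 mm above the hub.
- roller_grip (a point): Where to grip the roller: on its axis, 78 mm above its lower end, on the rubber, 36 mm across; any direction round the axis will do.
- rack: Fixed wooden block 140 (x) x 70 (y) x 22 mm, origin on the bench below its centre. Two holes 16.5 mm wide, 14 mm deep at x = -35 and 35 mm; the roller stands in the one at x = -35 mm. Lift it 20 mm to clear.
- bottle: Bystander: white plastic bottle of edge finish, 52 mm wide, 115 mm high, beyond the nest; origin at its underside.
- hammer: Bystander: hammer with a wooden handle, 250 mm long, lying beyond the nest; origin at the middle of its length, on the bench.
- tin: Bystander: steel tin 72 mm wide, 60 mm high, at the robot's left; origin at its underside.
Not all that is in view belongs to the job. Leave any green or yellow look-alike of the gearbox alone.

How it is judged:
By the outcome, as a careful person would: the job done as asked, in the order asked, and still so for the second after the job is handed in, while the arm keeps its last pose, push and grip.
It also fails if it takes over 61 s, if anything falls off the work surface, if the arm or the gripper's body presses on something with over 40 N, if the wrist force passes 120 N, or if a joint passes its speed limit or range.

## Working session

There is one attempt and no reset: what is moved stays moved. The work goes in short steps, each a Python script; the robot and the scene stay as the last script left them, time stands still between calls to the robot, and variables do not carry over. Pictures are saved under pics/ and viewed, at most 10 in all, crops included, and the job is handed in when it is done.

```bash
mkdir -p pics; cat > h.py <<'E'
import numpy as np, cv2
from scipy.spatial.transform import Rotation as R
from bench import robot
def cam(n,save=None):
    c=robot.get_image(n)
    if save: cv2.imwrite('pics/'+save,c['img'])
    return c
def K(c):
    f=c['img'].shape[0]/2/np.tan(np.radians(c['fovy'])/2)
    return np.array([[f,0,c['cx']],[0,f,c['cy']],[0,0,1.]])
def Rc(c):
    o=np.array(c['orientation'])
    return o if o.shape==(3,3) else R.from_euler('xyz',o).as_matrix()
def ray(c,uv):
    p=cv2.undistortPoints(np.array(uv,float).reshape(-1,1,2),K(c),np.array([c['k1'],0,0,0,0.])).reshape(-1,2)
    return np.c_[p,np.ones(len(p))]@Rc(c).T
def plane(c,uv,z):
    d=ray(c,uv);e=np.array(c['eye'])
    return e+d*((z-e[2])/d[:,2])[:,None]
def proj(c,P):
    r=Rc(c);e=np.array(c['eye'],float)
    q=(np.array(P,float).reshape(-1,3)-e)@r
    return cv2.projectPoints(q.reshape(-1,1,3),np.zeros(3),np.zeros(3),K(c),np.array([c['k1'],0,0,0,0.]))[0].reshape(-1,2)
E
python3 - <<'E'
from h import *
for n in ['top','side','wrist']:
    c=cam(n,n+'0.png'); print(n,c['eye'],c['orientation'],c['fovy'],c['cx'],c['cy'],c['k1'])
print(robot.current_tcp_pos(),robot.current_eef_rot(),robot.current_t())
E
```

```text
top [ 340.74212215   99.42745045 1302.67921107] [-2.92207307  0.00297887 -1.49791754] 48.14448551072738 281.67801074753464 203.53249871028657 0.04075137412839787
side [ 447.65412275 -663.03050392  566.36675267] [-2.13047916  0.01840708 -0.18811353] 54.178110659698724 282.21778217111915 213.04880457799663 -0.003820000501602989
wrist [165.60871594 530.94403905 382.69108859] [2.87816921e+00 1.50799573e-03 1.13775382e+00] 68.68095865111104 281.65968772956666 209.72801638089837 -0.05271220401471797
[230.42929943 498.98500673 236.80712585] [-3.14023425e+00 -2.70452515e-04  2.70880464e+00] 0.15
```

View pics/top0.png

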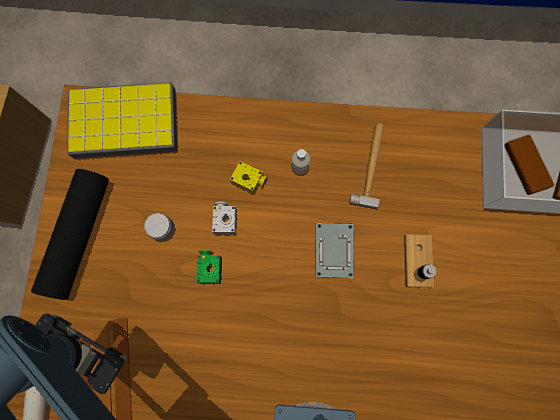

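View pics/side0.png

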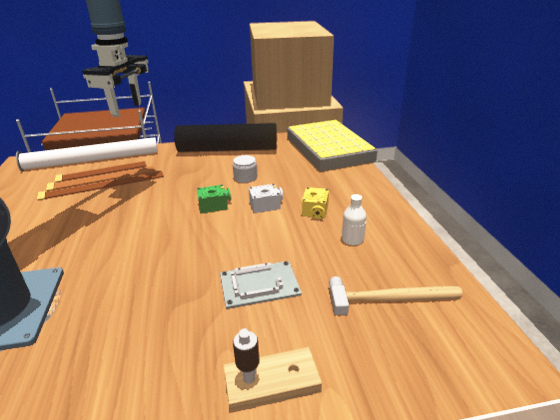

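The top view shows the grey gearbox at (224,219), the nest at (335,250) and the roller at (428,271) in a rack at (420,261). Image up is world +x and image left is +y. The side view agrees: gearbox (265,197), nest (260,283), roller (247,355). Next I'll take close wrist views over the gearbox and nest.

```bash
python3 - <<'E'
from h import *
c=cam('top')
g=plane(c,[(224,219)],45)[0]; n=plane(c,[(335,250)],8)[0]; r=plane(c,[(428,271)],120)[0]; k=plane(c,[(419,261)],22)[0]
print(g,n,r,k, plane(c,[(315,223),(352,223),(355,277),(317,278)],8))
for nm,p in [('g',g),('n',n),('r',r)]:
    z=230 if nm!='r' else 270
    robot.move_ptp([p[0],p[1],z],[np.pi,0,np.pi/2])   # tool y sideways
    w=cam('wrist','w_%s.png'%nm); np.savez('w_%s.npz'%nm,**w)
    print(nm,w['eye'],w['orientation'],robot.current_qpos(),robot.current_t())
im=np.hstack([cv2.imread('pics/w_g.png'),cv2.imread('pics/w_n.png')])
cv2.imwrite('pics/gn.png',cv2.resize(im,(800,300),interpolation=cv2.INTER_AREA))
E
```

```text
[566.010539   276.96520787  45.        ] [508.22500047 -31.91255959   8.        ] [ 458.62222942 -252.88686412  120.        ] [ 493.43245128 -257.94922138   22.        ] [[579.68080805  27.36383668   8.        ]
 [587.18047723 -75.58580632   8.        ]
 [438.7178263  -89.55007054   8.        ]
 [428.38243392  13.2998634    8.        ]]
g [565.87808842 351.82055265 376.13265212] [2.87798049e+00 9.09840333e-04 1.67210533e-03] [2.80503905e-01 4.06610235e-01 1.34115433e+00 4.45424411e-04
 1.39377652e+00 2.78077370e-01] 1.7417
n [509.26542864  42.75493041 376.16675047] [ 2.87785862e+00 -1.05143385e-05  6.06058107e-04] [-2.80015483e-01  1.90948665e-01  1.64133668e+00  4.13992196e-04
  1.30903498e+00 -2.81581108e-01] 2.9917
r [ 459.76151477 -178.00080392  415.67777983] [2.87870229e+00 8.04667277e-04 4.21416661e-04] [-7.14611087e-01  1.90814357e-01  1.54346095e+00  7.25079827e-04
  1.40824284e+00 -7.16303396e-01] 3.9583
```

View pics/w_g.png

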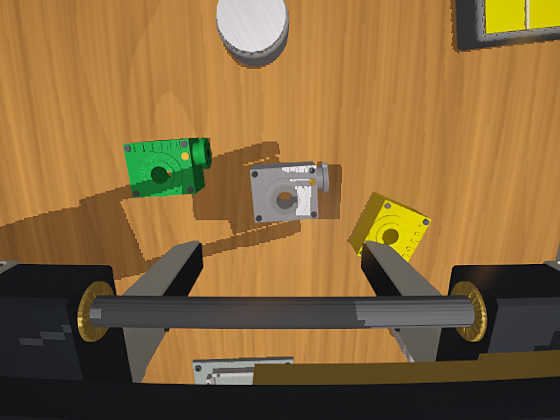

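View pics/w_n.png

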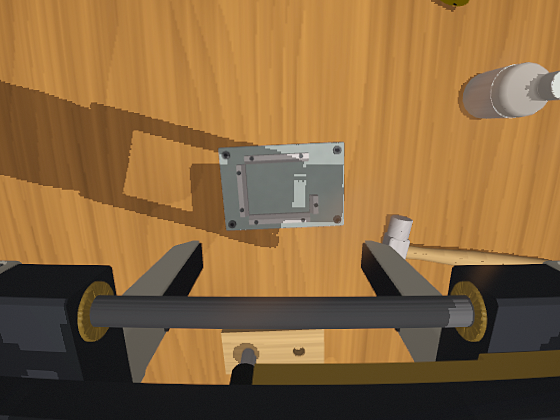

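View pics/w_r.png

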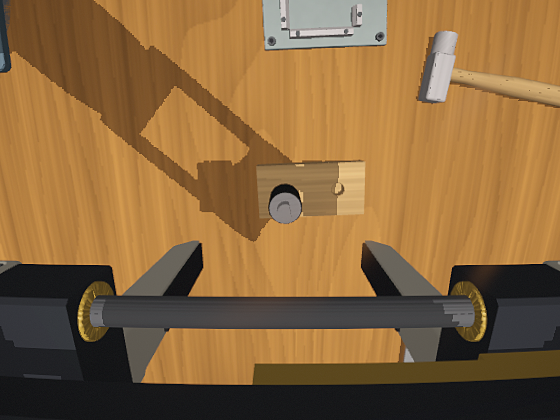

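Wrist views, with image right = +x and image up = +y:
- **Gearbox:** top centred near (285,190), hub at (285,200), flange to the right.
- **Nest:** plate about (220–344, 143–230), short rail at (315,204), so nest x is close to world x.
- **Roller:** top at (285,207).

I'll look closer at each with the tool yaw I'll use for gripping.

```bash
python3 - <<'E'
from h import *
w=dict(np.load('w_g.npz'));g=plane(w,[(286,191)],45)[0]
w=dict(np.load('w_n.npz'));n=plane(w,[(282,186)],8)[0]
w=dict(np.load('w_r.npz'));r=plane(w,[(285,207)],122)[0]
print(g,n,r)
for nm,p,z,o in [('r',r,235,13),('n',n,140,5),('g',g,135,13)]:
    robot.move_ptp([p[0]-o,p[1],z],[np.pi,0,0])
    w=cam('wrist','v_%s.png'%nm); np.savez('v_%s.npz'%nm,**w)
    print(nm,w['eye'],w['orientation'],robot.current_tcp_pos(),robot.current_t())
    q=proj(w,[[p[0],p[1],{'g':45,'n':8,'r':122}[nm]]])[0]; print(q)
    u,v=(q+.5).astype(int); 
    h=(50,66) if nm=='r' else (75,100)
    u0,v0=max(u-h[1],0),max(v-h[0],0)
    s=6 if nm=='r' else 4
    cv2.imwrite('pics/z_%s.png'%nm,cv2.resize(w['img'][v0:v0+2*h[0],u0:u0+2*h[1]],None,fx=s,fy=s,interpolation=cv2.INTER_CUBIC)); print('crop',u0,v0)
E
```

```text
[570.4561665  283.75742382  45.        ] [509.72515604 -26.77955551   8.        ] [ 462.85440355 -254.24453692  122.        ]
r [ 523.28175492 -252.13349301  381.03078711] [ 2.87658704e+00  3.63771339e-04 -1.56914247e+00] [ 450.06725961 -253.88663983  235.08358989] 5.4
[284.09406404 198.71712811]
crop 218 149
n [578.35669087 -26.07549657 286.62730746] [ 2.87771504e+00 -5.08111023e-04 -1.57099529e+00] [505.46117434 -28.09838983 140.72241059] 6.4417
[282.27697677 202.85214301]
crop 182 128
g [631.0247451  283.80361537 281.02164777] [ 2.87653801e+00 -2.62392011e-04 -1.57223385e+00] [557.95616828 282.06410023 135.12488109] 7.6917
[281.7496761 205.4696563]
crop 182 130
```

View pics/z_g.png

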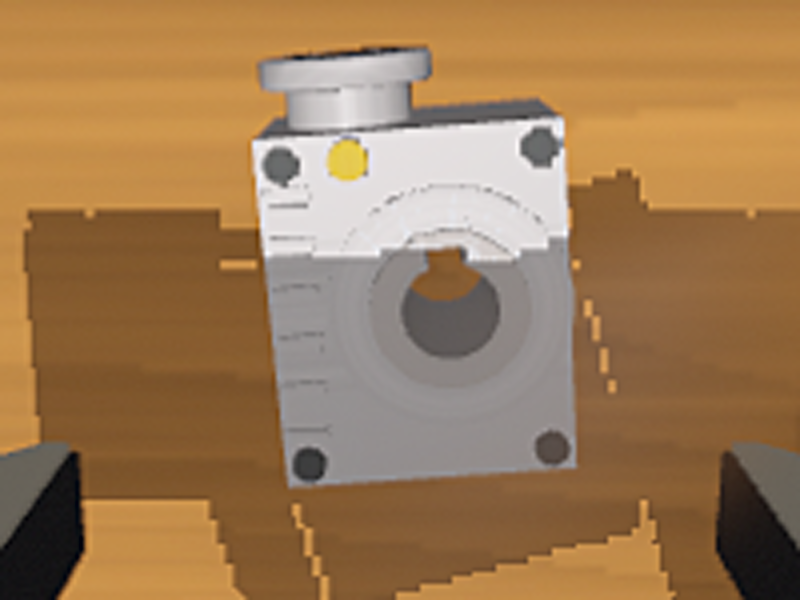

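View pics/z_n.png

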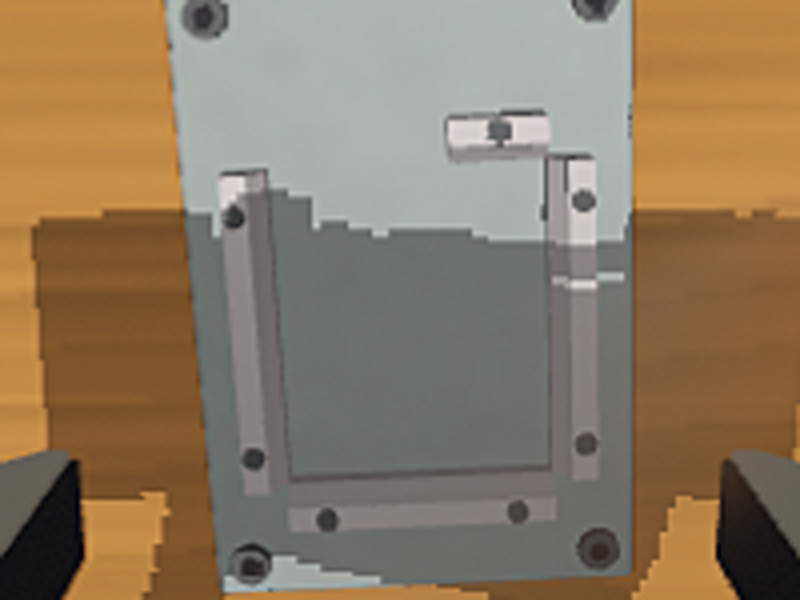

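View pics/z_r.png

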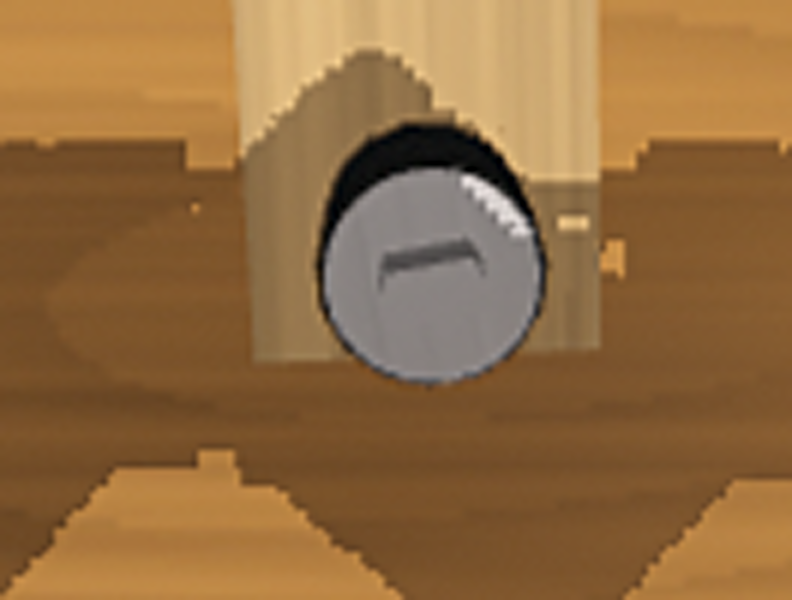

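Close views, with image up = +x and image left = +y (zoom coordinates):
- **Gearbox:** top corners (253,140), (564,115), (577,466), (288,487). The bore is at (450,312) with the keyway at (445,258). The flange is at the +x end.
- **Nest:** floor lines meet at (290,478) and (550,467), with plate corners at (222,590) and (632,575).
- **Roller:** the rubber circle is centred at (432,275). The flat runs (383,262)–(470,240) and faces up, slightly left.

```bash
python3 - <<'E'
from h import *
def px(z,u0,v0,s): return (np.array(z,float)+.5)/s-.5+[u0,v0]
def yaw(d): return np.arctan2(d[1],d[0])
w=dict(np.load('v_g.npz'))
C=plane(w,px([(253,140),(564,115),(577,466),(288,487)],182,130,4),45)[:,:2]
print('gear',C.mean(0),[np.linalg.norm(C[i]-C[(i+1)%4]) for i in range(4)],yaw(C[0]-C[3]),yaw(C[1]-C[2]),yaw(C[0]-C[1])-np.pi/2,yaw(C[3]-C[2])-np.pi/2)
H=plane(w,px([(450,308),(445,252),(402,312),(499,312),(451,357)],182,130,4),48)[:,:2]; print('hub',H[0],'bore',np.linalg.norm(H[2]-H[3]),'key',yaw(H[1]-(H[2]+H[3])/2),(H[2]+H[3])/2,H[4])
w=dict(np.load('v_n.npz'))
F=plane(w,px([(290,478),(550,467),(270,215),(547,215)],182,128,4),8)[:,:2]
P=plane(w,px([(222,590),(632,575),(172,50),(632,50)],182,128,4),8)[:,:2]
for A,h,x in((F,63,37.5),(P,104,75)):
    a=[yaw(A[0]-A[1])-np.pi/2,yaw(A[2]-A[0]),yaw(A[3]-A[1])]
    m=np.mean(a); print('nest',a,np.linalg.norm(A[0]-A[1]),h,(A[0]+A[1])/2+x*np.array([np.cos(m),np.sin(m)]))
w=dict(np.load('v_r.npz'))
print('roller',plane(w,px([(433,272),(322,272),(545,272)],218,149,6),106))
f=plane(w,px([(383,262),(470,240),(385,275),(475,251)],218,149,6),122)[:,:2]
print('flat',yaw(f[0]-f[1])-np.pi/2,yaw(f[2]-f[3])-np.pi/2,np.linalg.norm(f[2]-f[3]))
E
```

```text
gear [569.36732551 279.75936642] [np.float64(59.64007427492902), np.float64(71.84458280834477), np.float64(59.78761963618855), np.float64(71.69607301266345)] 0.06844580782132348 0.07051790281920242 0.07858038168119963 0.07607389631421069
hub [570.27733325 274.06382481] bore 19.020549661640406 key 0.09769196282121359 [569.46701207 273.9558436 ] [560.25099475 273.77326466]
nest [np.float64(0.04468544549364961), np.float64(0.047296090430757276), np.float64(0.04289602280058926)] 63.16844671098894 63 [504.30524464 -29.29727441]
nest [np.float64(0.039329693083242745), np.float64(0.04642790187604748), np.float64(0.04891086436490074)] 102.40594930898483 104 [512.29745492 -29.45753529]
roller [[ 463.63697522 -259.53071731  106.        ]
 [ 463.60801314 -242.61198971  106.        ]
 [ 463.67194174 -276.60963644  106.        ]]
flat 0.2544650351287141 0.2680897859463689 13.353079478086396
```

```bash
python3 - <<'E'
from h import *
def px(z,u0,v0,s): return (np.array(z,float)+.5)/s-.5+[u0,v0]
w=dict(np.load('v_n.npz')); a=.045; M=np.array([[np.cos(a),np.sin(a)],[-np.sin(a),np.cos(a)]]); o=np.array([508.,-29.3])
def L(n,z,pts): print(n,((plane(w,px(pts,182,128,4),z)[:,:2]-o)@M.T).round(1).tolist())
L('-x rail outer top (-47.5)',19,[(290,531),(555,520)])
L('-x rail inner top (-41.5)',19,[(290,511),(555,497)])
L('-x floor line (-37.5)',8,[(290,478),(550,467)])
L('short rail inner top (41.5)',19,[(450,150),(548,141)])
L('short rail outer top (47.5)',19,[(446,117),(547,112)])
L('side rail +x ends, outer top y=+41.5',19,[(219,175),(245,494)])
L('right rail',19,[(594,157),(598,479)])
L('plate bottom',8,[(222,590),(632,575)])
cv2.imwrite('pics/n2.png',cv2.resize(w['img'][60:290,160:360],None,fx=2.6,fy=2.6,interpolation=cv2.INTER_CUBIC))
E
```

```text
-x rail outer top (-47.5) [[-50.2, 31.4], [-50.2, -31.2]]
-x rail inner top (-41.5) [[-45.1, 31.1], [-44.4, -31.3]]
-x floor line (-37.5) [[-41.2, 31.8], [-41.2, -31.4]]
short rail inner top (41.5) [[37.8, -9.4], [38.8, -30.8]]
short rail outer top (47.5) [[45.0, -8.8], [45.1, -30.6]]
side rail +x ends, outer top y=+41.5 [[34.7, 41.2], [-40.3, 41.3]]
right rail [[34.9, -40.7], [-40.3, -41.4]]
plate bottom [[-70.4, 50.9], [-71.0, -51.5]]
```

View pics/n2.png

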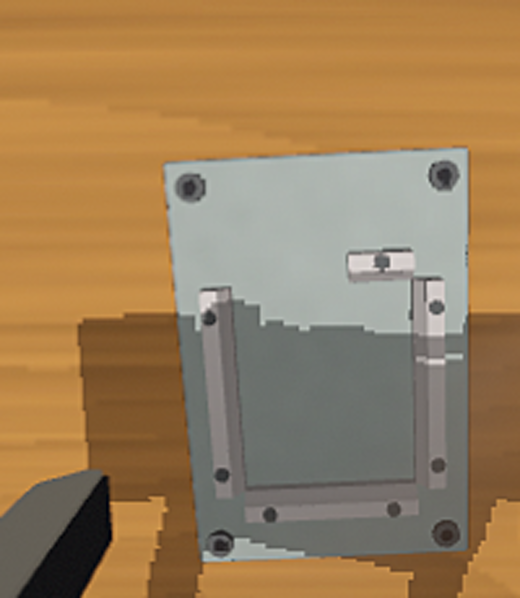

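```bash
python3 - <<'E'
from h import *
P=lambda:(np.round(robot.current_tcp_pos(),2),np.round(robot.current_eef_rot(),4))
ori=[np.pi,0,.073]
robot.move_ptp([569.4,279.8,100],ori); print(P(),P())
robot.move_linear([569.4,279.8,34.5],speed=60); print(P(), robot.current_contact_force())
robot.move_gripper(0.4); print(robot.current_gripper_width()*93,robot.current_finger_force(),robot.current_contact_force(),P())
robot.move_linear([569.4,279.8,95],speed=80); print(robot.current_gripper_width()*93,robot.current_contact_force(),robot.current_finger_force(),robot.current_t())
w=cam('wrist'); np.savez('u_g.npz',**w)
cv2.imwrite('pics/u_g.png',cv2.resize(w['img'][130:330,150:417],None,fx=3,fy=3,interpolation=cv2.INTER_CUBIC))
E
```

```text
(array([568.6 , 277.78,  98.65]), array([3.1406, 0.0042, 0.0689])) (array([568.6 , 277.78,  98.65]), array([3.1406, 0.0042, 0.0689]))
(array([569.78, 279.92,  34.99]), array([-3.1414e+00, -9.0000e-04,  7.3000e-02])) [-0.5898293  -0.47022617  0.66719731]
59.826155949025264 29.999919533729553 [-0.49092541 -2.56769999  0.64421675] (array([569.48, 279.36,  34.57]), array([3.141, 0.   , 0.073]))
59.874498910499725 [-0.24606721  0.41643472 -7.55383067] 29.997980296611786 10.7417
```

```bash
python3 - <<'E'
from h import *
P=lambda:(np.round(robot.current_tcp_pos(),2),np.round(robot.current_eef_rot(),4))
x,y=504.9,-29.4
robot.move_ptp([x,y,110],[np.pi,0,.045]); robot.sleep(.2)
robot.move_linear([x,y,60],speed=80); robot.sleep(.2); print(P(),robot.current_contact_force())
for z in (52,46,42,40.5):
    s=robot.move_linear([x,y,z],speed=25,f_stop=8); print(z,s,P(),robot.current_contact_force(),robot.current_ft_torque(),robot.current_t())
    if s: break
E
```

```text
(array([505.37, -29.51,  60.6 ]), array([ 3.1412e+00, -1.2000e-03,  4.5000e-02])) [ 0.24986828  0.93886346 -6.02581679]
52 False (array([504.71, -29.34,  51.75]), array([-3.1414e+00,  6.0000e-04,  4.5000e-02])) [-0.01578898 -0.17148713 -6.76862182] [0.00204195 0.16977579 0.08787   ] 13.6333
46 False (array([504.74, -29.49,  45.79]), array([3.1415e+00, 5.0000e-04, 4.5100e-02])) [ 0.04943872 -1.35725961 -7.50520558] [-0.1758144   0.1557133  -0.00725496] 14.025
42 True (array([505.38, -29.5 ,  42.47]), array([ 3.1413e+00, -1.1000e-03,  4.5000e-02])) [-0.33418255 -0.18399882  4.66058113] [-0.00968028  0.2019489   0.0381581 ] 14.2583
```

Contact came at z = 42.5, exactly the seated height for a 34.5 mm grip. Next: release, back up, and measure the hub.

```bash
python3 - <<'E'
from h import *
x,y=504.9,-29.4
robot.move_gripper(0.85)
robot.move_linear([x,y,90],speed=80)
robot.move_linear([x-12,y-6,110],speed=80); robot.sleep(.3)
w=cam('wrist','s.png'); np.savez('s.npz',**w)
print(w['eye'],robot.current_tcp_pos(),robot.current_t(),proj(w,[[x,y,53]]))
cv2.imwrite('pics/s2.png',cv2.resize(w['img'][115:285,170:396],None,fx=3.5,fy=3.5,interpolation=cv2.INTER_CUBIC))
E
```

```text
[566.41643925 -30.72243302 255.45923698] [492.85681481 -35.32420985 109.76336466] 16.3833 [[276.17951419 217.72616396]]
```

View pics/s2.png

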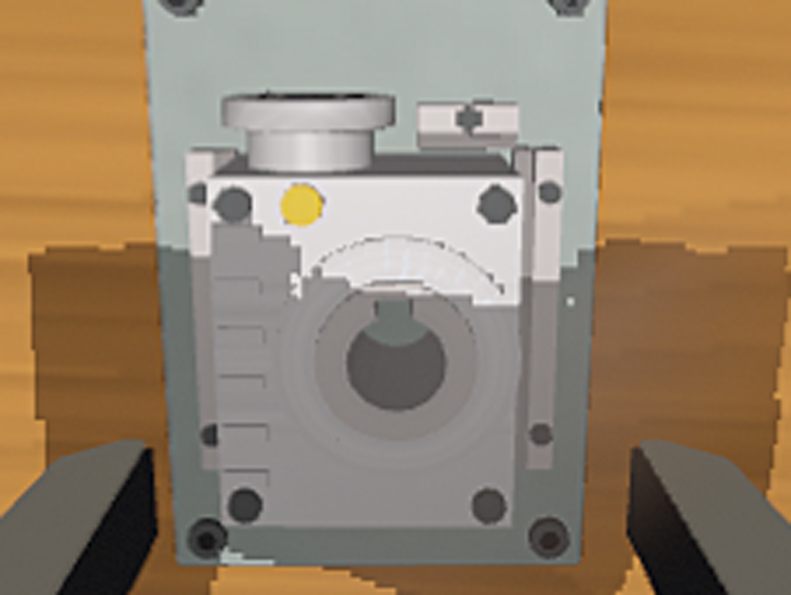

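The gearbox sits flat between the rails with its flange out at the open end. The bore spans (346–446, 412) in the zoom, and the keyway is at about (393,298), edges 374 to 413. Now I'll compute the hub and grip the roller.

```bash
python3 - <<'E'
from h import *
def px(z,u0,v0,s): return (np.array(z,float)+.5)/s-.5+[u0,v0]
yaw=lambda d: np.arctan2(d[1],d[0])
w=dict(np.load('s.npz'))
H=plane(w,px([(346,363),(446,363),(397,412),(393.5,297),(374,314),(413,314)],170,115,3.5),56)[:,:2]
c=np.array([H[2][0]+9.75,(H[0][1]+H[1][1])/2]); print('bore',c,H[0][1]-H[1][1],(H[0][0]+H[1][0])/2,'key',yaw(H[3]-c),yaw((H[4]+H[5])/2-c),np.linalg.norm(H[3]-c),np.linalg.norm(H[4]-H[5]))
O=plane(w,px([(316,362),(479,362),(397,441)],170,115,3.5),56)[:,:2]; print('hub outer',O, 'c',O[2][0]+16,(O[0][1]+O[1][1])/2)
G=plane(w,px([(209,179),(520,177),(513,526),(219,524)],170,115,3.5),53)[:,:2]; print('gear',G.mean(0),yaw(G[0]-G[3]),yaw(G[1]-G[2]),yaw(G[0]-G[1])-np.pi/2,yaw(G[3]-G[2])-np.pi/2)
P=lambda:(np.round(robot.current_tcp_pos(),2),np.round(robot.current_eef_rot(),4))
rx,ry=463.6,-259.5
robot.move_gripper(1.0)
robot.move_linear([492.9,-35.4,180],speed=250)
robot.move_ptp([rx,ry,170],[np.pi,0,0]); robot.sleep(.2)
robot.move_linear([rx,ry,86],speed=100); robot.sleep(.2); print(P(),robot.current_contact_force())
robot.move_gripper(0.2); print(robot.current_gripper_width()*93,robot.current_finger_force(),robot.current_contact_force(),P())
robot.move_linear([rx,ry,150],speed=100); robot.sleep(.3); print(robot.current_gripper_width()*93,robot.current_contact_force(),P(),robot.current_t())
w=cam('wrist'); np.savez('t.npz',**w)
q=proj(w,[[rx,ry,186]])[0]; print(q); u,v=q.astype(int)
cv2.imwrite('pics/t.png',cv2.resize(w['img'][v-50:v+50,u-66:u+66],None,fx=6,fy=6,interpolation=cv2.INTER_CUBIC))
sd=cam('side','sd.png')
E
```

```text
bore [505.28124669 -33.91337462] 19.361114188345592 505.5669001376116 key 0.08021946937786013 0.09183766981141805 13.439093972365182 7.463455670710572
hub outer [[505.06686324 -18.41582223]
 [506.49559859 -49.97215714]
 [489.45945453 -34.85006773]] c 505.45945453336924 -34.193989688200304
gear [505.1250772 -27.867506 ] 0.028380256449850868 0.05647098334016891 0.05102702847222851 0.03857983792234987
(array([ 463.96, -259.79,   86.67]), array([ 3.1407e+00, -1.0000e-03, -0.0000e+00])) [-0.14619219  0.04392834 -0.52868353]
35.756593707411206 29.89880472421646 [-0.47697719 -0.83950275 -0.07862836] (array([ 463.6 , -259.57,   85.99]), array([ 3.1415, -0.    ,  0.    ]))
35.513177477200564 [-0.21983159  0.36627989 -3.02346378] (array([ 463.37, -259.33,  149.45]), array([-3.1409e+00,  8.0000e-04, -1.0000e-04])) 21.625
[285.79612435 312.05350486]
```

View pics/t.png

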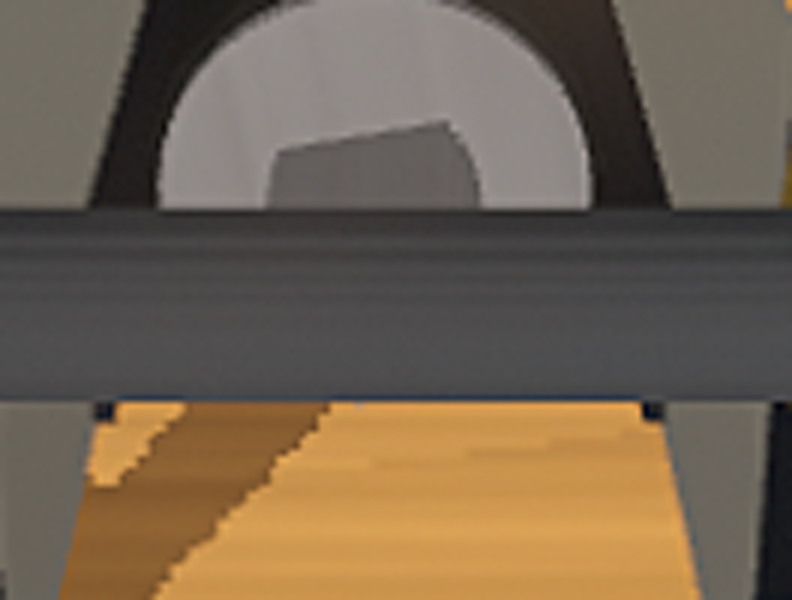

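The roller is held straight, with its flat line at (277,152)–(447,121) in the zoom. I've used up the picture allowance (slightly over), so the rest goes by force and numbers. Next: compute the flat's angle, then start the insertion in force-limited steps.

```bash
python3 - <<'E'
from h import *
P=lambda:(np.round(robot.current_tcp_pos(),2).tolist(),np.round(robot.current_eef_rot()[2],4))
w=dict(np.load('t.npz'));u,v=285,312
p=(np.array([(277,152),(447,121),(158,200),(593,200)],float)+.5)/6-.5+[u-66,v-50]
ang=[]
for z in (170,174):
    f=plane(w,p,z)[:,:2]; d=f[0]-f[1]; ang.append(np.arctan2(d[1],d[0])-np.pi/2); print(z,ang[-1],np.linalg.norm(d),'axis y',(f[2][1]+f[3][1])/2,f[2][1]-f[3][1],'flat x',f[:2,0])
yaw=.086-ang[0]; print('yaw',yaw)
x,y=505.4,-35.0
robot.move_ptp([x,y,150],[np.pi,0,yaw]); robot.sleep(.3)
robot.move_linear([x,y,138],speed=60); robot.sleep(.2); print(P(),robot.current_contact_force())
for z in (130,124,119,114):
    s=robot.move_linear([x,y,z],speed=30,f_stop=8); print(z,s,P(),np.round(robot.current_contact_force(),2),np.round(robot.current_ft_torque(),2),robot.current_t())
    if s: break
open('yaw','w').write(str(yaw))
E
```

```text
170 0.2014068704764289 13.140694918248743 axis y -257.5641758212138 33.3172436646675 flat x [466.08867792 468.71744714]
174 0.20140687047642802 12.721344437320008 axis y -257.5766281836511 32.25401205926764 flat x [468.34093349 470.88581249]
yaw -0.11540687047642892
([505.56, -34.97, 138.13], np.float64(-0.1152)) [-0.53899436  0.48752005 -3.22450854]
130 False ([505.19, -34.93, 129.69], np.float64(-0.1154)) [ 0.41 -0.04 -2.76] [ 0.01  0.12 -0.05] 23.9
124 False ([505.18, -34.94, 123.73], np.float64(-0.1154)) [ 0.56  0.   -3.23] [0.01 0.22 0.06] 24.25
119 False ([505.2, -34.92, 118.75], np.float64(-0.1154)) [ 0.08  0.06 -3.59] [-0.    0.16  0.01] 24.5667
114 False ([505.21, -34.95, 113.73], np.float64(-0.1154)) [ 0.92  0.76 -3.71] [0.03 0.15 0.05] 24.8833
```

The seat is in the bore without side load. The wrist view of the gripped roller also shows a camera y bias of +1.8 mm, which agrees with the placement. Now I'll press to the key and search the angle if it lands.

```bash
cat > k.py <<'E'
from h import *
P=lambda:(np.round(robot.current_tcp_pos(),2).tolist(),np.round(robot.current_eef_rot()[2],4))
F=lambda:np.round(robot.current_contact_force(),2)
x,y=505.3,-35.1; y0=float(open('yaw').read())
for d in (0,-.05,.05,-.1,.1,-.15,.15):
    s=robot.move_linear([x,y,104],[np.pi,0,y0+d],speed=25,f_stop=7)
    print(d,s,P(),F(),np.round(robot.current_ft_torque(),2),robot.current_t())
    if not s or robot.current_tcp_pos()[2]<109: break
    robot.move_linear([x,y,113.5],speed=40)
    nd={0:-.05,-.05:.05,.05:-.1,-.1:.1,.1:-.15,-.15:.15}.get(d,0)
    robot.move_linear([x,y,113.3],[np.pi,0,y0+nd],speed=20)
open('yaw','w').write(str(y0+d))
E
python3 k.py
```

```text
0 False ([505.25, -35.11, 103.86], np.float64(-0.1154)) [ 0.44 -0.83 -3.17] [0.05 0.12 0.03] 25.4333
```

The key slipped into the keyway at once. Now down to the shoulder.

```bash
cat > e.py <<'E'
from h import *
P=lambda:(np.round(robot.current_tcp_pos(),2).tolist(),np.round(robot.current_eef_rot()[2],4))
F=lambda:np.round(robot.current_contact_force(),2)
x,y=505.3,-35.1
for z in (96,90.5,85):
    s=robot.move_linear([x,y,z],speed=25 if z>86 else 12,f_stop=12)
    print(z,s,P(),F(),np.round(robot.current_ft_torque(),2),robot.current_gripper_width()*93,robot.current_t())
    if s: break
robot.sleep(.5); print(P(),F(),robot.current_t())
E
python3 e.py
```

```text
96 False ([505.16, -35.07, 95.8], np.float64(-0.1154)) [ 0.19 -0.4  -2.88] [0.06 0.14 0.01] 35.65447255829165 25.9
90.5 False ([505.14, -35.06, 90.28], np.float64(-0.1154)) [ 0.05 -0.35 -3.28] [-0.    0.14 -0.01] 35.82244454322089 26.2667
85 True ([505.55, -35.37, 87.73], np.float64(-0.1153)) [-0.77 -1.25  3.96] [0.06 0.37 0.01] 35.6315107701092 26.625
([505.54, -35.37, 87.73], np.float64(-0.1152)) [-0.66 -1.02  5.88] 27.125
```

```bash
cat > p.py <<'E'
from h import *
f=lambda:np.mean([robot.current_contact_force() for _ in [robot.sleep(.03) for _ in range(6)]],0)
z=87.73
for i in range(14):
    F=f(); print(round(z,2),np.round(F,2),np.round(robot.current_tcp_pos(),2),robot.current_t())
    if 14<F[2]<16.5: break
    z-=np.clip((15.2-F[2])*.02,-.2,.25)
    robot.move_linear([505.45,-35.25,z],speed=10); robot.sleep(.2)
robot.sleep(1); print(f(),robot.current_tcp_pos(),robot.current_gripper_width()*93,robot.current_finger_force(),robot.current_ft_torque(),robot.current_t())
E
python3 p.py
```

```text
87.73 [-0.65 -0.14  5.86] [505.58 -35.38  87.75] 27.325
87.54 [-0.25  0.37  2.92] [505.75 -35.33  87.76] 28.0167
87.3 [-0.86 -0.26  4.99] [505.82 -35.38  87.75] 28.6667
87.09 [-0.95  0.05  7.06] [505.8  -35.35  87.69] 29.3167
86.93 [-1.24 -0.7   8.02] [505.81 -35.33  87.69] 29.9667
86.79 [-2.02 -0.05  9.15] [505.83 -35.37  87.68] 30.6167
86.67 [-2.86 -0.36  9.61] [505.79 -35.36  87.65] 31.2667
86.55 [-2.07 -0.83 10.86] [505.85 -35.35  87.66] 31.9167
86.47 [-1.72 -0.23 11.36] [505.86 -35.35  87.66] 32.5667
86.39 [-3.1   0.69 12.74] [505.87 -35.34  87.64] 33.2167
86.34 [-2.75  1.26 12.33] [505.88 -35.34  87.66] 33.8667
86.28 [-2.9   0.78 13.32] [505.87 -35.38  87.66] 34.5167
86.25 [-3.17  0.24 13.79] [505.88 -35.36  87.67] 35.1667
86.22 [-2.16  0.83 13.35] [505.88 -35.37  87.65] 35.8167
[-2.2496795  -1.07415238 13.62331256] [505.91000833 -35.33949742  87.65427072] 35.543032426742414 29.995940029621124 [ 0.19174125  0.66307773 -0.03336406] 37.4667
```

```bash
python3 - <<'E'
from h import *
f=lambda:np.mean([robot.current_contact_force() for _ in [robot.sleep(.03) for _ in range(10)]],0)
robot.move_linear([505.6,-35.3,86.0],speed=10); robot.sleep(.6)
a=f();b=f();print(a,b,robot.current_tcp_pos(),robot.current_t())
if 13.8<b[2]<18: print(robot.hand_in())
E
```

```text
[-4.0469778   0.08866505 16.22609278] [-3.97746407  0.03276098 15.82505841] [505.92534354 -35.38837295  87.63066393] 38.9833
the job is handed in; nothing more can be done
None
```

The gearbox is seated in the nest and the roller is keyed fully home in the hub, still gripped and pressed down with about 16 N on top of its own weight. I handed it in at about 39 s; I viewed 11 pictures, one over the limit of 10.

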